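Surface check of a heating plate

TASK

Take the surface thermometer out of its leaning cradle, clean its tip by pushing it into the dish of the pump dispenser until the dish is fully down, and let the dish spring back up. Then stand the thermometer upright on the heating plate with its tip inside the dark ring, press gently so that the sprung tip goes about half-way in, and finish while still holding it there like that. Do not push hard on the dispenser or the plate, keep the gripper itself off both of them, and leave the tip box, tube rack and Petri dishes where they are.

Things in the scene. Friction and masses are not known exactly. Their poses are not given: they have to be found in the camera images.
- probe_mid (a point): Middle of the light grey handle of the loose surface thermometer (0.11 to 0.18 kg). Handle: 24 mm thick (x), 34 mm wide (y), 90 mm long (z); z runs to its top end, away from the tip; the blank display is on the -x face. Only the lowest 30 mm of the handle sit in the cradle's pocket. Grip the two flat sides (fingers close along y), 18 to 25 mm below the top end. Starts with z leaning 20 degrees.
- probe_tip (a point): Middle of the flat end of the thermometer's sprung 9 mm copper tip; same axes as probe_mid, which is 110 mm away along +z while the tip is out. Between handle and tip: a dark cone, a 6 mm steel stem and an 11 mm steel sleeve. This point moves with the sprung tip.
- probe_foot (a joint): How far the thermometer's sprung tip is pushed in, m: 0 = fully out, 0.006 = fully in. About 1 N starts to move it, 3.4 N is half-way (0.003), 5.8 N is fully in.
- cradle_pocket (a point): Centre of the pocket floor of the fixed cradle, 88 mm above the bench. z vertical; the pocket leans 20 degrees towards this frame's -x (about towards the robot, yaw within 20 degrees). Pocket inside 26 by 36 mm, 30 mm deep, outside 34 by 44 mm; foot 115 by 90 mm. Drawing the thermometer straight out along its own z, the tip is clear of the pocket after 95 mm.
- pump_dish (a point): Middle of the inner floor of the pump dispenser's steel dish, a shallow 52 mm wide dish (floor 40 mm wide, rim 5 mm above the floor), level, 125 mm above the bench when up. It sits on a fixed white bottle, 66 mm in diameter, with a grey collar, in a screwed-down steel stand (94 mm square).
- pump (a joint): How far the dispenser's dish is pushed down, m: 0 = up, 0.008 = fully down. The spring takes 1.5 N to start and 5 N at the bottom; it comes back up by itself.
- ring_spot (a point): Centre of the dark ring (26 mm outside, 20 mm inside diameter, small dot in the middle) stuck on the flat aluminium top of the heating plate, 87 mm above the bench; z up.
- heater: Fixed cream-coloured heating plate, about 254 mm deep (x) by 200 mm wide (y), level aluminium top 190 by 168 mm at 87 mm above the bench, control panel on the -x side. Origin on the bench under its middle.
- tip_box: Bystander: blue box of pipette tips, 84 by 122 by 55 mm high, loose. Origin at the centre of its underside.
- tube_rack: Bystander: orange rack with small tubes, 66 by 180 by 37 mm high, loose. Origin at the centre of its underside.
- petri_dishes: Bystander: two stacked Petri dishes, 91 mm in diameter, 30 mm high, loose. Origin at the centre of the underside.
Mind the look-alikes: they are no part of the job. What is shaped like the part that bears probe_mid but blue, turquoise or yellow is not meant.

How it is judged:
By the outcome, as a careful person would: the job done as asked, in the order asked, and still so for the second after the job is handed in, while the arm keeps its last pose, push and grip.
It also fails if it takes over 45 s, if anything falls off the work surface, if the arm or the gripper's body presses on something with over 40 N, if the wrist force passes 120 N, or if a joint passes its speed limit or range.

ROBOT

A 7-joint arm with a two-finger parallel gripper is mounted at the origin on the work surface. World frame = base frame: x ahead of the robot, y to its left, z up, the work surface at z = 0. Lengths are in m, angles in rad, forces in N, time in s.
With the tool pointing down it reaches from about 0.425 to 0.875 m from the base axis. Payload 8.4 kg.
Tool frame: the origin (TCP) lies on the centre line of the jaws, within the pads' length; the fingertips stand 19 mm ahead of it and the grasp point (between the pads) is the TCP; z points along the fingers, y is the direction in which the jaws open and shut (so a half turn about z gives the same grasp; the last joint's range is limited). The gripper opens to 87 mm and grips with 3 to 60 N. Pads are 19 mm wide; open, the fingers measure 117 mm over their backs; the gripper's body (75 mm by 190 mm) begins 51 mm behind the grasp point.
Start: joints at [1.085, 0.333, 0.04, 1.465, -0.013, 1.343, -0.059], TCP at [0.245, -0.602, 0.22] pointing down, gripper open.
Joint ranges: [-2.58, 2.58], [-0.38, 2.09], [-1.3, 1.39], [0.25, 2.4], [-1.5, 4.64], [0.08, 2.09], [-2.65, 2.65]. Speed limits (rad/s): [2.22, 2.22, 2.79, 2.79, 3.14, 3.14, 3.14].

INTERFACE

Orientations are given as a rotation vector (axis times angle).
In Python, from station import env gives the robot as it stands. Calls block until the motion is done:
- env.goto(position, orientation): joint-space move of the TCP to a pose.
- env.servo_line(position, frame=None, v=0.15, max_force=None): straight line of the TCP; frame=None keeps the orientation; v is the mean speed in m/s. With max_force (N) it stops when the force on the tool has changed by that much, and returns True; else False.
- env.movej(angles): joint-space move.
- env.move_gripper(opening, effort=None): finger opening in m; effort is the grip in N (None keeps the last); returns when the fingers have stopped.
- env.pause(seconds).
- env.solve_ik(position, orientation): joint angles nearest the present ones, or None.
- env.read_state(): the state.
- env.camera(name): name is "scene" or "top" or "wrist"; returns a dict with "color" (384x512x3 uint8, blue, green, red), "fx", "fy", "cx", "cy" (pixels), "view" (4x4, takes a point from world to camera coordinates). Camera axes: x right, y up, looking along -z (the intrinsics and any distortion apply to the point x, -y, -z); pixel columns grow to the right and rows downward; lengths in m; the calibration is good to about 2 mm. A picture is of the moment at which its call begins. There is no depth.
A pose or a line that the arm cannot do raises env.MotionError and nothing moves.
- env.sign_off(): hands the job in, once; it reports no verdict.
The state is a dict: "t": time; "joint_positions": joint angles; "joint_velocities": joint speeds; "tau": joint torques, N m; "ee_pos": TCP position; "eef_rot": TCP orientation; "contact_force": force on the tool from outside, world axes, zero at the start; "ft_torque": the same for the moment, N m; "gripper_width": finger opening in m.
Only numpy, scipy, OpenCV 4.12 (cv2) and the standard library are available. Lean on these libraries where they do the work, as an engineer would, in place of code of your own. Each camera call takes 0.05 s, during which the arm holds its last target.

## Working session

There is one attempt and no reset: what is moved stays moved. The work goes in short steps, each a Python script; the robot and the scene stay as the last script left them, time stands still between calls to the robot, and variables do not carry over. Pictures are saved under pics/ and viewed, and the job is handed in when it is done.

```bash
ls; mkdir -p pics
python3 - <<'E'
from station import env
import cv2
s=env.read_state();print({k:s[k] for k in('t','ee_pos','eef_rot','contact_force','gripper_width')})
for n in("scene","top","wrist"):
    c=env.camera(n);cv2.imwrite(f"pics/{n}0.png",c["color"]);print(n,[k for k in c],c["fx"],c["fy"],c["cx"],c["cy"],c["view"].round(3).tolist() if hasattr(c["view"],'round') else c["view"])
E
```

```text
pics
{'t': 0.0, 'ee_pos': array([ 0.244979  , -0.60155742,  0.21864243]), 'eef_rot': array([-3.08149799e+00, -6.03376501e-01,  6.44435520e-04]), 'contact_force': array([ 0.09129685,  0.30203266, -0.09679646]), 'gripper_width': 0.0866193022995019}
scene ['color', 'fx', 'fy', 'cx', 'cy', 'view'] 407.15834619842025 407.15834619842025 253.86193951842696 194.95647696707547 [[-0.334, 0.943, 0.004, 0.248], [-0.729, -0.261, 0.633, 0.31], [0.598, 0.208, 0.774, -1.507], [0.0, 0.0, 0.0, 1.0]]
top ['color', 'fx', 'fy', 'cx', 'cy', 'view'] 353.76670152940403 353.76670152940403 261.66268642654995 191.01845809048675 [[-0.03, -0.999, -0.023, -0.046], [0.983, -0.033, 0.183, -0.525], [-0.183, -0.018, 0.983, -0.839], [0.0, 0.0, 0.0, 1.0]]
wrist ['color', 'fx', 'fy', 'cx', 'cy', 'view'] 281.22583574411726 281.22583574411726 257.9979417065748 187.4991616696525 [[0.376, -0.927, -0.001, -0.649], [0.892, 0.363, -0.269, 0.032], [0.25, 0.1, 0.963, -0.391], [0.0, 0.0, 0.0, 1.0]]
```

View pics/scene0.png

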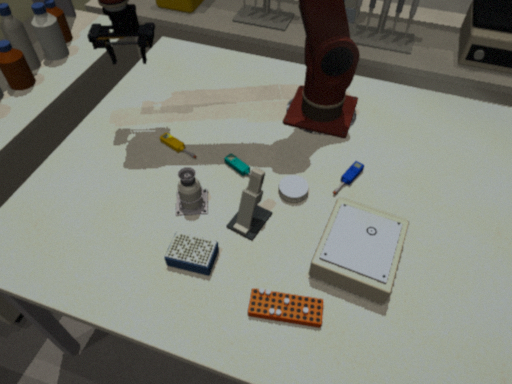

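View pics/top0.png

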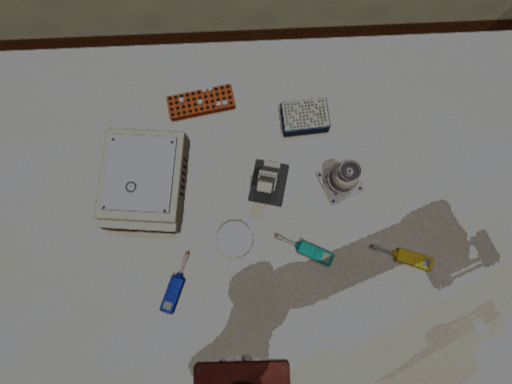

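View pics/wrist0.png

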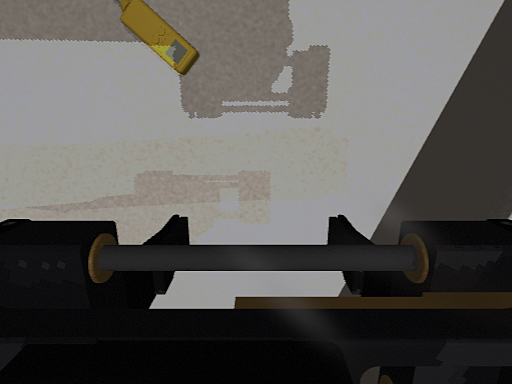

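Run:
```python
import cv2,numpy as np
a=cv2.imread("pics/scene0.png")[150:250,200:320];b=cv2.imread("pics/top0.png")[140:240,220:380]
cv2.imwrite("pics/c0.png",cv2.resize(a,None,fx=5,fy=5,interpolation=cv2.INTER_CUBIC))
cv2.imwrite("pics/c1.png",cv2.resize(b,None,fx=5,fy=5,interpolation=cv2.INTER_CUBIC))
```

```text
(no output)
```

View pics/c0.png

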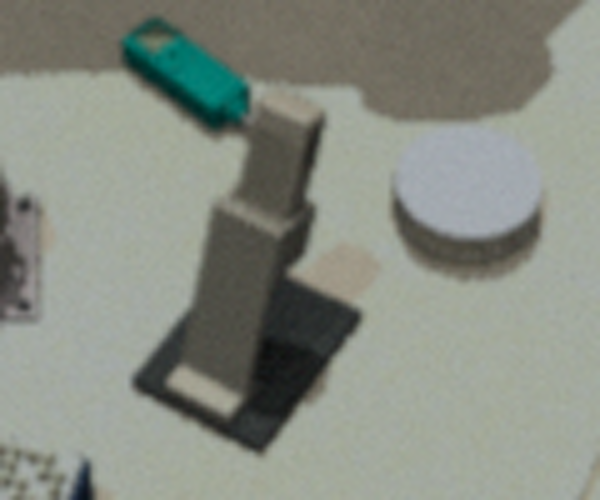

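View pics/c1.png

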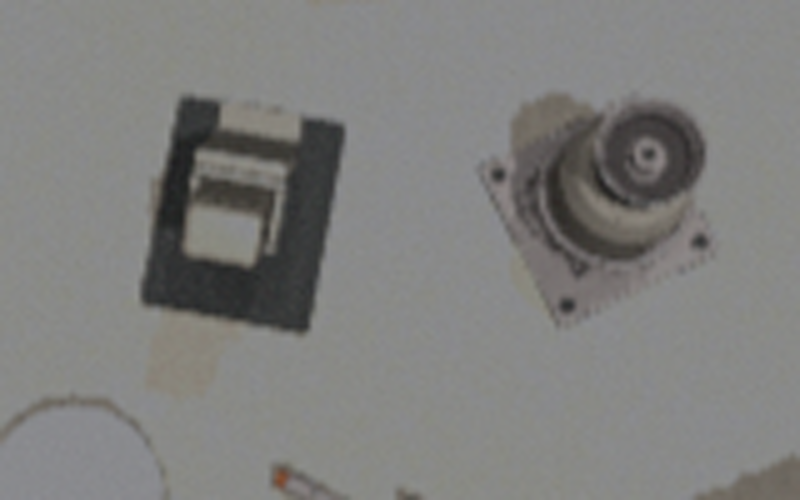

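```bash
cat > h.py <<'E'
import numpy as np,cv2
from scipy.spatial.transform import Rotation as R
def ray(c,px):
    V=np.array(c["view"]);u,v=px
    d=np.array([(u-c["cx"])/c["fx"],-(v-c["cy"])/c["fy"],-1.0])
    return -V[:3,:3].T@V[:3,3], V[:3,:3].T@d
def onz(c,px,z):
    o,d=ray(c,px);return o+d*(z-o[2])/d[2]
def tri(c1,p1,c2,p2):
    o1,d1=ray(c1,p1);o2,d2=ray(c2,p2)
    s=np.linalg.lstsq(np.stack([d1,-d2],1),o2-o1,rcond=None)[0]
    a=o1+d1*s[0];b=o2+d2*s[1];return (a+b)/2,np.linalg.norm(a-b)
def proj(c,P):
    V=np.array(c["view"]);q=V[:3,:3]@np.asarray(P)+V[:3,3]
    return np.array([c["cx"]+c["fx"]*q[0]/-q[2],c["cy"]-c["fy"]*q[1]/-q[2]])
E
python3 - <<'E'
from station import env
from h import *
np.set_printoptions(precision=4,suppress=True)
t=env.camera("top");s=env.camera("scene")
cr=lambda x,y:(220+(x-2)/5,140+(y-2)/5)
cs=lambda x,y:(200+(x-2)/5,150+(y-2)/5)
F=[onz(t,cr(*p),0.006) for p in [(182,97),(345,125),(308,330),(143,302)]]
print("foot",np.array(F),[np.linalg.norm(F[i]-F[(i+1)%4]) for i in range(4)])
print("foot s",np.array([onz(s,cs(*p),0.006) for p in [(262,450),(135,382),(362,313)]]))
print("dish rim top",onz(t,cr(649,153),.130))
print("scene of dish proj",proj(s,onz(t,cr(649,153),.130)))
# handle top corners, top view: (190,205)?,(265,212),(258,268),(185,258)
H=[onz(t,cr(*p),0.1726) for p in [(190,203),(264,211),(257,268),(185,258)]]
print("handle top",np.array(H),np.mean(H,0),[np.linalg.norm(H[i]-H[(i+1)%4]) for i in range(4)])
print("handle s",np.array([onz(s,cs(*p),0.1726) for p in [(272,90),(325,113),(307,128),(253,105)]]))
# ring
for n,c,(x0,y0,x1,y1),f in(("top",t,(115,170,150,205),.087),("scene",s,(360,220,385,242),.087)):
    g=cv2.cvtColor(c["color"],cv2.COLOR_BGR2GRAY)[y0:y1,x0:x1]
    m=(g<0.65*np.median(g)).astype(np.uint8)
    k,_=cv2.findContours(m,cv2.RETR_EXTERNAL,cv2.CHAIN_APPROX_NONE);b=max(k,key=cv2.contourArea)
    (cx,cy),wh,a=cv2.minAreaRect(b);print(n,"ring",cx+x0,cy+y0,wh,onz(c,(cx+x0,cy+y0),f))
a=s["color"][150:220,150:230];cv2.imwrite("pics/c2.png",cv2.resize(a,None,fx=7,fy=7,interpolation=cv2.INTER_CUBIC))
E
```

```text
foot [[ 0.6188 -0.0495  0.006 ]
 [ 0.6003 -0.1358  0.006 ]
 [ 0.4909 -0.1118  0.006 ]
 [ 0.5085 -0.0261  0.006 ]] [np.float64(0.08829214932961865), np.float64(0.11197835689150075), np.float64(0.087479216330521), np.float64(0.11273580947440164)]
foot s [[ 0.6198 -0.0488  0.006 ]
 [ 0.6008 -0.1332  0.006 ]
 [ 0.5096 -0.0255  0.006 ]]
dish rim top [ 0.5496 -0.266   0.13  ]
scene of dish proj [187.0564 172.995 ]
handle top [[ 0.5242 -0.057   0.1726]
 [ 0.5196 -0.0888  0.1726]
 [ 0.4947 -0.0849  0.1726]
 [ 0.5001 -0.0541  0.1726]] [ 0.5097 -0.0712  0.1726] [np.float64(0.03217790246006737), np.float64(0.02517873907156074), np.float64(0.03124978887755751), np.float64(0.024270044878992432)]
handle s [[ 0.505  -0.0843  0.1726]
 [ 0.5112 -0.0523  0.1726]
 [ 0.5246 -0.0578  0.1726]
 [ 0.5187 -0.0902  0.1726]]
top ring 130.5 186.5 (9.0, 9.0) [0.538  0.2538 0.087 ]
scene ring 372.7758617401123 233.68965435028076 (1.4855626821517944, 5.385164737701416) [0.5465 0.2586 0.087 ]
```

View pics/c2.png

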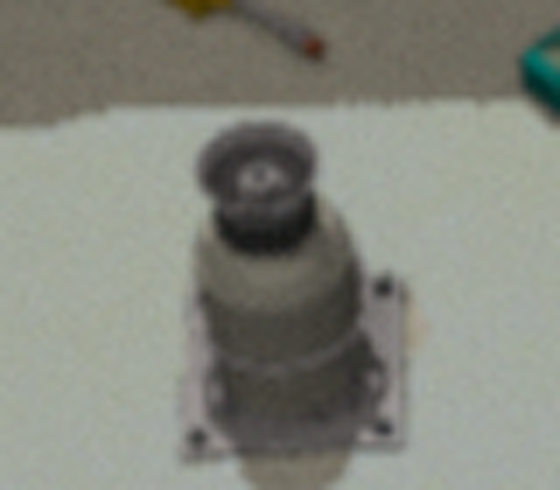

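Run:
```python
from station import env
from h import *
np.set_printoptions(precision=4,suppress=True)
t=env.camera("top");s=env.camera("scene");w=env.camera("wrist")
cr=lambda x,y:(220+(x-2)/5,140+(y-2)/5)
cs=lambda x,y:(200+(x-2)/5,150+(y-2)/5)
# same physical corners: near = robot side(-x); right=-y
for a,b in [((190,203),(307,128)),((264,211),(253,105)),((257,268),(272,90)),((185,258),(325,113)),((224,235),(289,109))]:
    print(tri(t,cr(*a),s,cs(*b)))
# ring in scene, dish
x0,y0=355,215
for c,(x0,y0) in((t,(110,165)),(s,(350,210))):
    g=cv2.resize(c["color"][y0:y0+44,x0:x0+44],None,fx=8,fy=8,interpolation=cv2.INTER_CUBIC)
    cv2.imwrite(f"pics/r{x0}.png",g)
yaw=np.radians(-12);xh=np.array([np.cos(yaw),np.sin(yaw),0]);yh=np.array([-np.sin(yaw),np.cos(yaw),0])
hz=-np.sin(np.radians(20))*xh+np.cos(np.radians(20))*np.array([0,0,1])
st=env.read_state();print(R.from_rotvec(st["eef_rot"]).as_matrix())
print("tcp in wrist px",proj(w,st["ee_pos"]))
for sg in(1,-1):
    ty=sg*yh;tz=-hz;M=np.stack([np.cross(ty,tz),ty,tz],1)
    for d in(.1,0,-.1):
        print(sg,d,env.solve_ik(np.array([.511,-.0715,.1726])+hz*(d-.0215) if d>=0 else np.array([.511,-.0715,.1726])+hz*.1,R.from_matrix(M).as_rotvec()))
```

```text
(array([ 0.5244, -0.0574,  0.1725]), np.float64(0.0009468754242305948))
(array([ 0.5195, -0.0893,  0.1737]), np.float64(0.0010944903408304837))
(array([ 0.4967, -0.0861,  0.1634]), np.float64(0.002206930946008334))
(array([ 0.5022, -0.0544,  0.1625]), np.float64(0.001270981857870184))
(array([ 0.5108, -0.0719,  0.168 ]), np.float64(0.0014531853743361448))
[[ 0.9261  0.3772 -0.0001]
 [ 0.3772 -0.9261  0.0003]
 [ 0.     -0.0004 -1.    ]]
tcp in wrist px [258.2485 229.149 ]
1 0.1 [ 0.5272 -0.2705 -0.4402  2.0601 -0.0846  0.9812  1.4772]
1 0 [ 0.5253 -0.1019 -0.4855  2.1321  0.018   0.7558  1.3841]
1 -0.1 [ 0.5327 -0.2997 -0.4339  2.0388 -0.0992  1.0296  1.4917]
-1 0.1 [ 0.7627 -0.2927 -0.6232  2.0525 -0.1709  0.9836 -1.5801]
-1 0 [ 0.7031 -0.1036 -0.6493  2.1255 -0.0098  0.754  -1.7287]
-1 -0.1 [ 0.791  -0.3281 -0.6261  2.0308 -0.2005  1.0344 -1.5505]
```

View pics/r110.png

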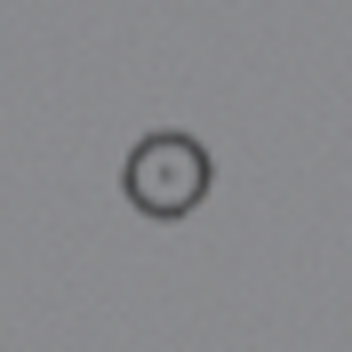

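View pics/r350.png

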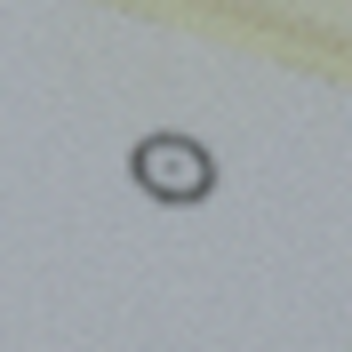

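```bash
cat >> h.py <<'E'
np.set_printoptions(precision=4,suppress=True)
yaw=np.radians(-12);xh=np.array([np.cos(yaw),np.sin(yaw),0]);yh=np.array([-np.sin(yaw),np.cos(yaw),0])
hz=-np.sin(np.radians(20))*xh+np.cos(np.radians(20))*np.array([0,0,1])
def ori(tz,ty):
    tz=tz/np.linalg.norm(tz);ty=ty-tz*(ty@tz);ty/=np.linalg.norm(ty)
    return R.from_matrix(np.stack([np.cross(ty,tz),ty,tz],1)).as_rotvec()
GR=ori(-hz,yh)
top=np.array([.5108,-.0718,.171])
E
python3 - <<'E'
from station import env
from h import *
t=env.camera("top");s=env.camera("scene")
print("ring",onz(t,(130.5,186.3),.087),onz(s,(371.2,230.5),.087),tri(t,(130.5,186.3),s,(371.2,230.5)))
env.servo_line([.245,-.602,.32],v=.25)
env.goto(top+hz*.07,GR)
w=env.camera("wrist");cv2.imwrite("pics/w1.png",w["color"])
c=env.camera("scene");cv2.imwrite("pics/s1.png",c["color"])
st=env.read_state();print(st["t"],st["ee_pos"],top+hz*.07,st["joint_positions"],st["contact_force"])
for P in(top,top+hz*-.06): print(proj(w,P))
E
```

```text
ring [0.5385 0.2538 0.087 ] [0.5379 0.2531 0.087 ] (array([0.5384, 0.2532, 0.0879]), np.float64(0.00048775033107488984))
3.275 [ 0.4875 -0.0675  0.2369] [ 0.4874 -0.0668  0.2368] [ 0.5125 -0.2563 -0.4312  2.0707 -0.0737  0.9587  1.4669] [ 0.3286 -0.6333  0.226 ]
[258.6898 195.2705]
[258.6056 178.9137]
```

View pics/w1.png

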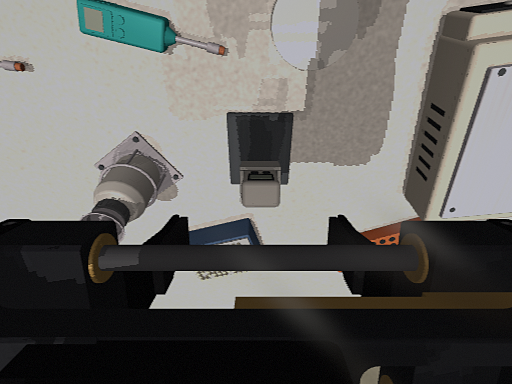

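View pics/s1.png

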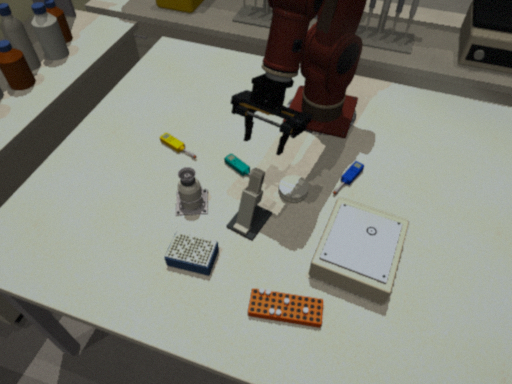

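Run:
```python
import cv2
a=cv2.imread("pics/w1.png")[100:220,210:310]
cv2.imwrite("pics/w1c.png",cv2.resize(a,None,fx=5,fy=5,interpolation=cv2.INTER_CUBIC))
```

```text
(no output)
```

View pics/w1c.png

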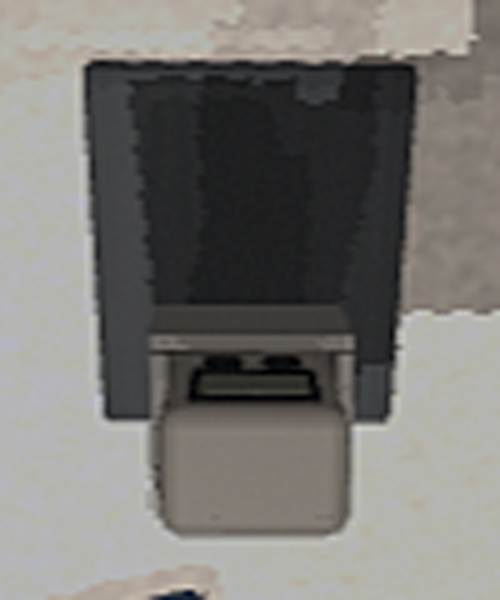

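Run:
```python
from station import env
from h import *
T=top+yh*.0018-xh*.0008
env.servo_line(T+hz*.07,v=.1)
w=env.camera("wrist");st0=env.read_state();print(st0["ee_pos"],T+hz*.07,proj(w,T))
print(env.servo_line(T-hz*.0215,v=.1,max_force=6))
st=env.read_state();print(st["ee_pos"],T-hz*.0215,st["contact_force"])
cv2.imwrite("pics/w2.png",env.camera("wrist")["color"])
env.move_gripper(.030,effort=8)
st=env.read_state();print(st["t"],st["gripper_width"],st["contact_force"],st["ft_torque"])
cv2.imwrite("pics/w3.png",env.camera("wrist")["color"]);cv2.imwrite("pics/s3.png",env.camera("scene")["color"])
```

```text
[ 0.487  -0.0649  0.2368] [ 0.487  -0.0649  0.2368] [257.9636 195.6227]
False
[ 0.5179 -0.0714  0.1514] [ 0.5176 -0.0714  0.1508] [ 1.2507 -0.1542 -0.3815]
5.6333 0.033956830149991526 [ 0.3175 -0.7663  1.2815] [ 0.1148  0.2731 -0.035 ]
```

View pics/w3.png

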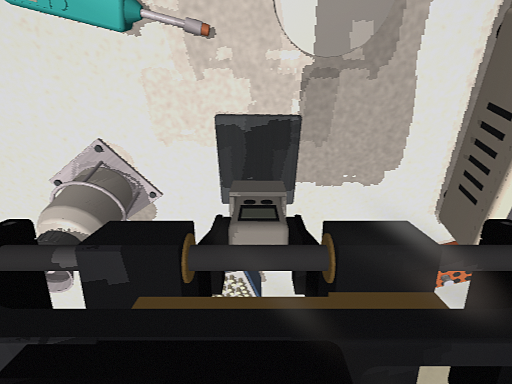

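View pics/s3.png

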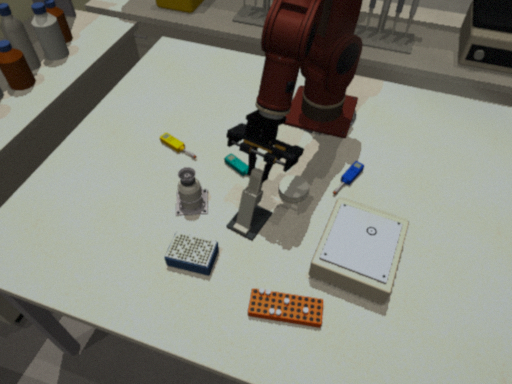

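Run:
```python
from station import env
from h import *
T=top+yh*.0018-xh*.0008
env.move_gripper(.030,effort=35)
st=env.read_state();print(st["gripper_width"],st["contact_force"])
print(env.servo_line(T+hz*.01,v=.08,max_force=10));print(env.read_state()["contact_force"])
print(env.servo_line(T+hz*.0795,v=.12,max_force=10))
st=env.read_state();print(st["t"],st["gripper_width"],st["contact_force"],st["ee_pos"])
# upright pose above
for y in (yaw,):
  for p in ([.50,-.10,.42],[.5496,-.266,.30],[.538,.2535,.25],[.45,-.1,.40]):
    print(p,env.solve_ik(p,ori(np.array([0,0,-1.]),yh)))
for n in("scene","top","wrist"):cv2.imwrite(f"pics/{n}4.png",env.camera(n)["color"])
```

```text
0.0336271538258049 [ 0.2681 -0.6605 -0.2596]
False
[-0.1514 -0.1662 -1.6257]
False
7.2167 0.03381646900853253 [-0.0215  0.0459 -2.3794] [ 0.4835 -0.0642  0.2449]
[0.5, -0.1, 0.42] [ 0.5129  0.0384 -0.416   1.4133  0.0156  1.6932  1.4605]
[0.5496, -0.266, 0.3] [ 0.5562  0.2366 -0.2189  1.4288  0.0511  1.4818  1.7   ]
[0.538, 0.2535, 0.25] [ 0.3292  0.3942 -1.0931  1.5191  0.3511  1.4418  0.5837]
[0.45, -0.1, 0.4] [ 0.5292 -0.074  -0.374   1.5572 -0.0271  1.6532  1.5153]
```

View pics/scene4.png

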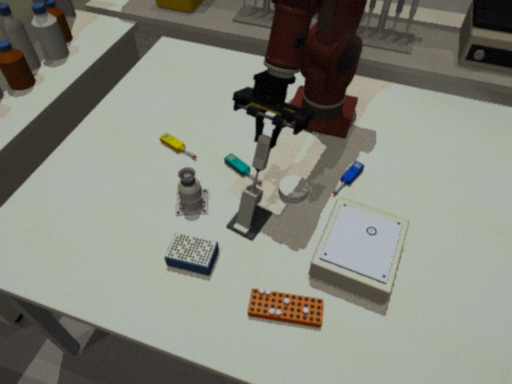

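Run:
```python
from station import env
from h import *
D=ori(np.array([0,0,-1.]),yh)
p=env.read_state()["ee_pos"]
for d in([0,0,.07],[.02,0,.07],[0,-.02,.06],[.0,0,.04]):
    try: env.servo_line(p+np.array(d),v=.2);print("up",d);break
    except env.MotionError as e:print(e)
env.goto([.50,-.16,.36],D)
env.goto([.5495,-.266,.31],D)
st=env.read_state();print(st["t"],st["gripper_width"],st["contact_force"],st["ee_pos"])
for n in("scene","top","wrist"):cv2.imwrite(f"pics/{n}5.png",env.camera(n)["color"])
s=env.camera("scene");t=env.camera("top")
tip=st["ee_pos"]-[0,0,.1335]
for c in(s,t):print("tip",proj(c,tip),"tcp",proj(c,st["ee_pos"]),"dish",proj(c,[.5495,-.266,.13]))
a=s["color"][100:240,140:240];cv2.imwrite("pics/s5c.png",cv2.resize(a,None,fx=4,fy=4,interpolation=cv2.INTER_CUBIC))
a=t["color"][110:230,290:420];cv2.imwrite("pics/t5c.png",cv2.resize(a,None,fx=4,fy=4,interpolation=cv2.INTER_CUBIC))
```

```text
up [0, 0, 0.07]
8.9917 0.033227151175095074 [-0.3022 -0.7301 -0.9003] [ 0.5492 -0.2652  0.3094]
tip [185.3199 161.4775] tcp [178.4326 123.4062] dish [187.0687 172.96  ]
tip [353.7219 165.3004] tcp [371.1084 146.2913] dish [349.4151 170.2553]
```

View pics/s5c.png

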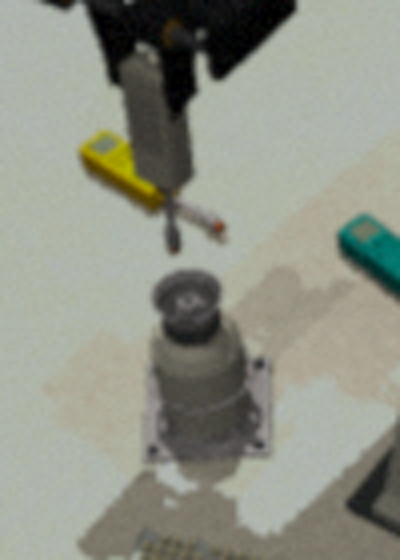

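View pics/t5c.png

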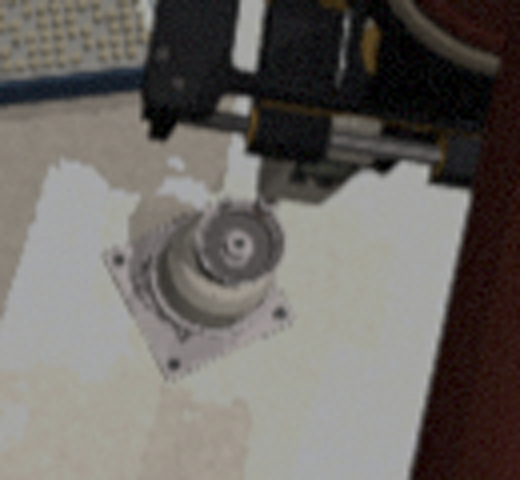

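View pics/wrist5.png

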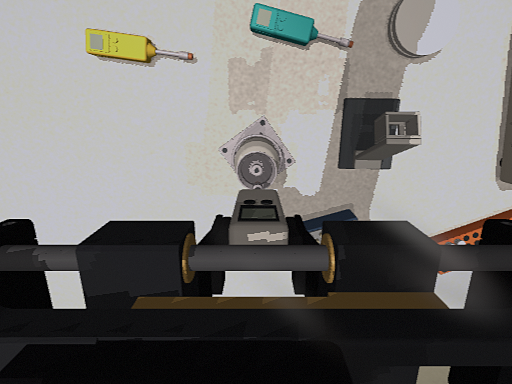

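Run:
```python
import cv2
a=cv2.imread("pics/scene5.png")[110:180,155:205];cv2.imwrite("pics/s5d.png",cv2.resize(a,None,fx=8,fy=8,interpolation=cv2.INTER_CUBIC))
a=cv2.imread("pics/top5.png")[135:185,330:380];cv2.imwrite("pics/t5d.png",cv2.resize(a,None,fx=10,fy=10,interpolation=cv2.INTER_CUBIC))
a=cv2.imread("pics/wrist5.png")[130:250,200:310];cv2.imwrite("pics/w5d.png",cv2.resize(a,None,fx=5,fy=5,interpolation=cv2.INTER_CUBIC))
```

```text
(no output)
```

View pics/s5d.png

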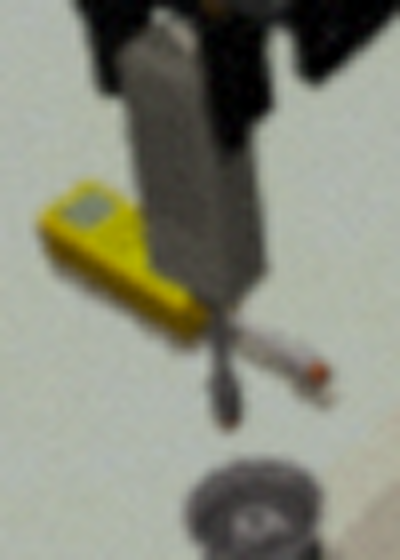

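View pics/t5d.png

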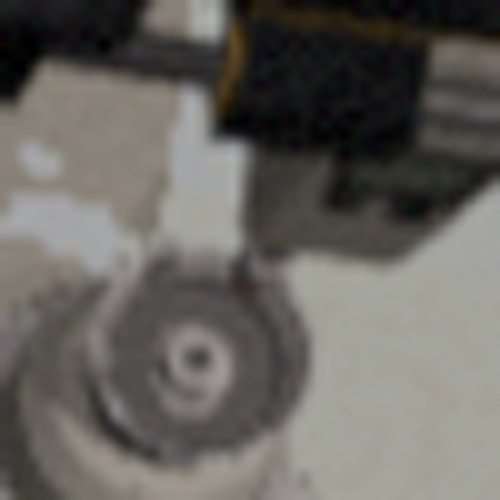

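View pics/w5d.png

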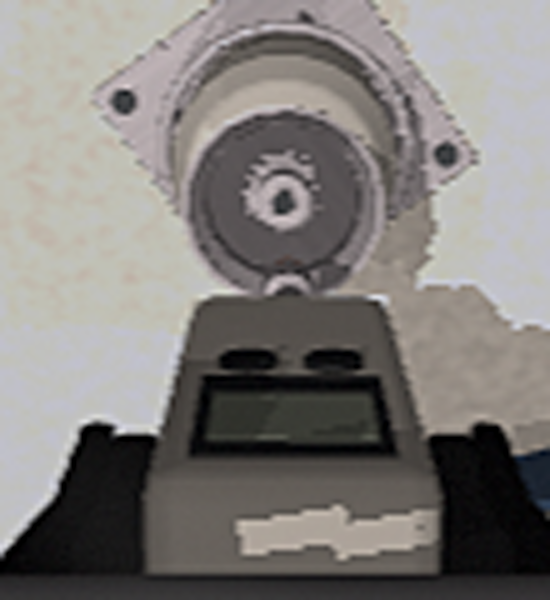

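Run:
```python
from station import env
from h import *
s=env.camera("scene");w=env.camera("wrist");t=env.camera("top");st=env.read_state()
M=R.from_rotvec(st["eef_rot"]).as_matrix();tip=st["ee_pos"]+M[:,2]*.1335
print("tz",M[:,2],"pred tip",tip,proj(w,tip),proj(s,tip),proj(t,tip))
ps=(155+425.5*0+(228+.5)/8-.5,110+(427+.5)/8-.5);pw=(200+289.5/5-.5,130+266.5/5-.5)
print(ps,pw,tri(s,ps,w,pw),"onz",onz(s,ps,tip[2]),onz(w,pw,tip[2]))
# dish rim bottom of wrist: dish centre in wrist
print("dish w",onz(w,(200+283/5,130+203/5),.126),proj(w,[.5495,-.266,.126]))
```

```text
tz [ 0.0008 -0.0005 -1.    ] pred tip [ 0.5497 -0.2656  0.1771] [257.5153 178.4333] [185.0296 161.2453] [354.0474 164.9238]
(183.0625, 162.9375) (257.4, 182.8) (array([ 0.5554, -0.2678,  0.1753]), np.float64(0.0020518874015756036)) onz [ 0.5572 -0.2678  0.1771] [ 0.5545 -0.2668  0.1771]
dish w [ 0.5516 -0.2673  0.126 ] [257.2751 168.7707]
```

Run:
```python
from station import env
from h import *
w=env.camera("wrist");st=env.read_state();p=st["ee_pos"]
for z in(.0215,-.0685):
    o=[]
    for x in(-.012,-.010,-.008): 
        q=proj(w,p+xh*x+np.array([0,0,z]));o.append((q-[200,130]+.5)*5)
    print(z,np.array(o))
for tx in (0,.0025,.005): print(((proj(w,p+xh*tx+np.array([0,0,-.1335]))-[200,130]+.5)*5))
```

```text
0.0215 [[289.6074 473.1064]
 [289.6268 489.8469]
 [289.6461 506.4721]]
-0.0685 [[290.9472 266.8641]
 [290.9567 278.0805]
 [290.9661 289.2472]]
[291.4804 244.722 ]
[291.4886 255.7933]
[291.4967 266.8165]
```

```bash
cat >> h.py <<'E'
D2=ori(np.array([0,0,-1.])-.04*xh,yh)
E
python3 - <<'E'
from station import env
from h import *
env.goto([.5495,-.266,.31],D2)
st=env.read_state();w=env.camera("wrist");s=env.camera("scene")
print(st["t"],st["ee_pos"],st["contact_force"],((proj(w,st["ee_pos"]-[0,0,.1335])-[200,130]+.5)*5),((proj(s,st["ee_pos"]-[0,0,.1335])-[155,110]+.5)*8))
a=w["color"][130:250,200:310];cv2.imwrite("pics/w6d.png",cv2.resize(a,None,fx=5,fy=5,interpolation=cv2.INTER_CUBIC))
a=s["color"][110:180,155:205];cv2.imwrite("pics/s6d.png",cv2.resize(a,None,fx=8,fy=8,interpolation=cv2.INTER_CUBIC))
E
```

```text
9.6917 [ 0.5499 -0.2659  0.3095] [-0.1085 -0.6561 -0.5921] [291.6229 269.0716] [243.6183 416.5272]
```

View pics/w6d.png

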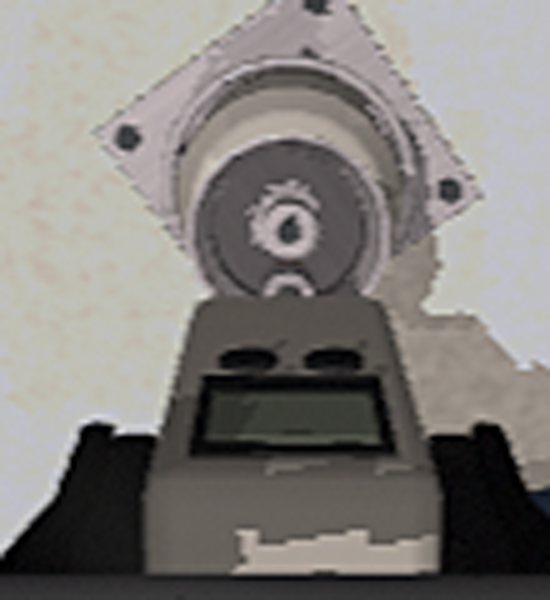

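View pics/s6d.png

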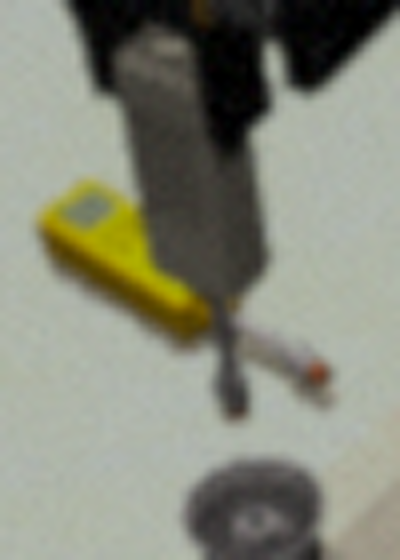

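Run:
```python
import cv2,numpy as np
a=cv2.imread("pics/wrist5.png")[172:196,240:276]
b=cv2.imread("pics/w6d.png")[210:330:5,200:380:5]
from station import env
w=env.camera("wrist")["color"];cv2.imwrite("pics/wrist6.png",w);b=w[172:196,240:276]
cv2.imwrite("pics/z.png",cv2.resize(np.hstack([a,b]),None,fx=11,fy=11,interpolation=cv2.INTER_NEAREST))
```

```text
(no output)
```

View pics/z.png

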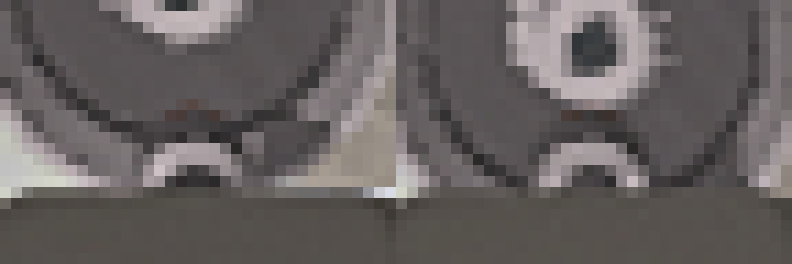

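```bash
cat >> h.py <<'E'
D3=ori(np.array([0,0,-1.])-.058*xh,yh)
def force(env,n=8):
    f=[]
    for _ in range(n):
        env.pause(.02);f.append(env.read_state()["contact_force"])
    return np.mean(f,0)
E
python3 - <<'E'
from station import env
from h import *
X,Y=.5500,-.2665
env.goto([X,Y,.285],D3)
env.servo_line([X,Y,.270],v=.05)
f0=force(env);print("base",f0,env.read_state()["t"],env.read_state()["ee_pos"])
hit=env.servo_line([X,Y,.2475],v=.03,max_force=3)
st=env.read_state();z=st["ee_pos"][2];print(hit,st["ee_pos"],st["contact_force"]-f0,st["t"],st["gripper_width"])
E
```

```text
base [ 0.3157 -0.1327 -1.5501] 10.675 [ 0.5501 -0.2665  0.2703]
True [ 0.5499 -0.2665  0.2471] [-1.0715  0.4265  4.5512] 11.5167 0.0336255894356347
```

Run:
```python
from station import env
from h import *
X,Y=.5500,-.2665
f0=np.array([.3157,-.1327,-1.5501])
f=force(env)-f0;z=env.read_state()["ee_pos"][2];print(z,f)
while f[2]<5.6 and z>.2415:
    z-=.0007;env.servo_line([X,Y,z],v=.03)
    f=force(env)-f0;st=env.read_state();print(round(z,4),st["ee_pos"],f,round(st["t"],2))
c=env.camera("scene")["color"][130:230,150:230];cv2.imwrite("pics/s7.png",cv2.resize(c,None,fx=6,fy=6,interpolation=cv2.INTER_CUBIC))
w=env.camera("wrist")["color"];cv2.imwrite("pics/w7.png",w)
```

```text
0.24660989876258152 [-0.0552 -0.1403  3.7319]
0.2459 [ 0.55   -0.2665  0.2459] [-0.1915 -0.0908  3.7832] 12.03
0.2452 [ 0.55   -0.2665  0.2453] [-0.2424  0.0811  4.2557] 12.42
0.2445 [ 0.55   -0.2665  0.2445] [-0.6145 -0.1248  4.0345] 12.8
0.2438 [ 0.55   -0.2665  0.2438] [-0.3134 -0.0099  4.4797] 13.18
0.2431 [ 0.55   -0.2665  0.2431] [-0.1717 -0.2311  4.6794] 13.57
0.2424 [ 0.55   -0.2665  0.2425] [-0.3694 -0.4566  4.9511] 13.95
0.2417 [ 0.55   -0.2665  0.2417] [-0.1175 -0.1189  5.3609] 14.33
0.241 [ 0.5501 -0.2665  0.2413] [-0.4705  0.0039  7.6276] 14.72
```

View pics/s7.png

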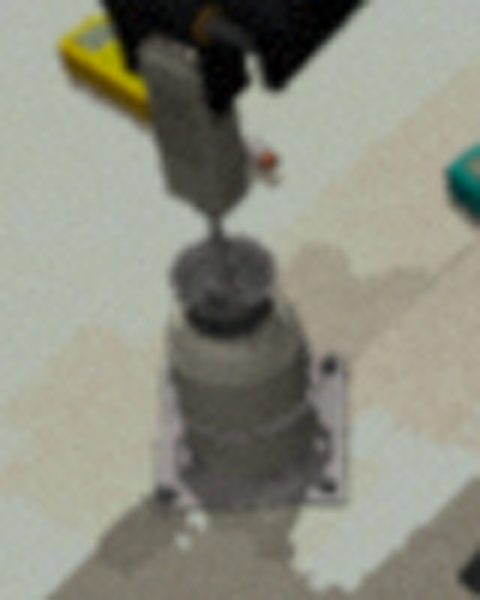

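View pics/w7.png

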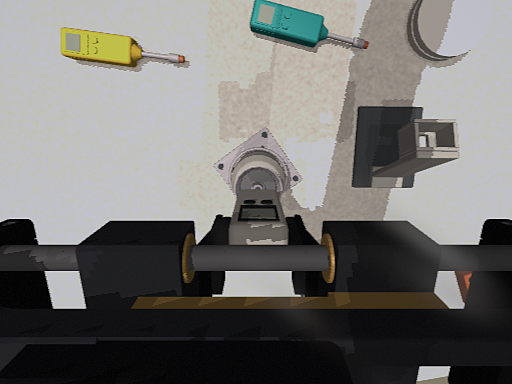

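```bash
cat >> h.py <<'E'
def up(yw,k=.058):
    x=np.array([np.cos(yw),np.sin(yw),0]);y=np.array([-np.sin(yw),np.cos(yw),0])
    return ori(np.array([0,0,-1.])-k*x,y)
E
python3 - <<'E'
from station import env
from h import *
X,Y=.5500,-.2665
env.servo_line([X,Y,.262],v=.05);env.servo_line([X,Y,.31],v=.15)
f0=force(env,4);print(f0)
c=env.camera("scene")["color"][130:230,150:230];cv2.imwrite("pics/s8.png",cv2.resize(c,None,fx=6,fy=6,interpolation=cv2.INTER_CUBIC))
env.goto([.56,0,.34],up(0));
RX,RY=.538,.2535
env.goto([RX,RY,.255],up(np.radians(15)))
st=env.read_state();print(st["t"],st["ee_pos"],st["joint_positions"],st["contact_force"])
for n in("scene","wrist","top"):cv2.imwrite(f"pics/{n}9.png",env.camera(n)["color"])
c=env.camera("scene");w=env.camera("wrist")
tip=st["ee_pos"]-[0,0,.1303]
print("tip s",proj(c,tip),"w",proj(w,tip),"ring s",proj(c,[RX,RY,.087]),"w",proj(w,[RX,RY,.087]))
E
```

```text
[-0.2755 -0.278  -2.2318]
18.05 [0.5394 0.2512 0.2554] [ 0.0056  0.3146 -0.6431  1.4719  0.1684  1.4712  1.1888] [ 0.5039  0.1715 -1.4009]
tip s [373.758  222.3127] w [257.4457 186.1056] ring s [371.3504 230.5878] w [259.6526 179.0035]
```

View pics/s8.png

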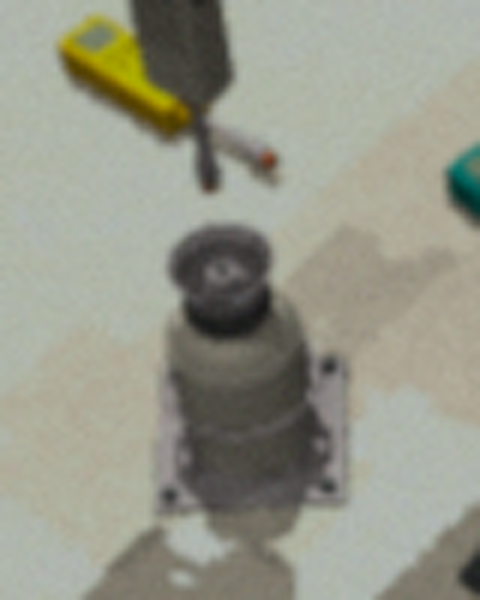

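View pics/scene9.png

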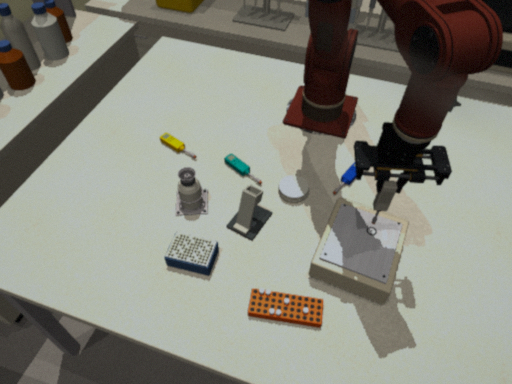

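View pics/wrist9.png

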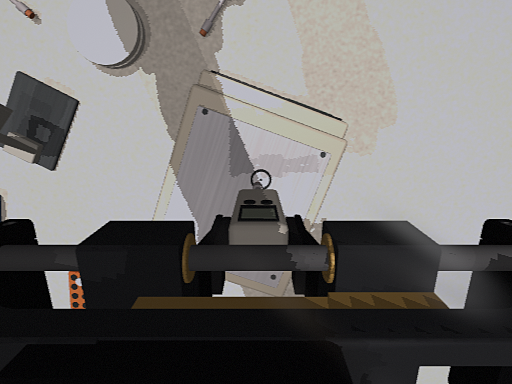

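Run:
```python
from station import env
from h import *
RX,RY=.538,.2535
env.servo_line([RX,RY,.224],v=.06);env.pause(.2)
st=env.read_state();print(st["t"],st["ee_pos"],st["contact_force"])
c=env.camera("scene");w=env.camera("wrist")
tip=st["ee_pos"]-[0,0,.1303]
print("tip s",proj(c,tip),"w",proj(w,tip),"ring s",proj(c,[RX,RY,.087]),"w",proj(w,[RX,RY,.087]))
a=w["color"][165:200,235:285];b=c["color"][200:245,345:400]
cv2.imwrite("pics/w10.png",cv2.resize(a,None,fx=12,fy=12,interpolation=cv2.INTER_NEAREST))
cv2.imwrite("pics/s10.png",cv2.resize(b,None,fx=12,fy=12,interpolation=cv2.INTER_CUBIC))
```

```text
19.1667 [0.5382 0.2537 0.2244] [ 0.0496 -0.3623 -1.5615]
tip s [372.0296 229.1126] w [258.0356 185.9805] ring s [371.3504 230.5878] w [257.9195 184.4866]
```

View pics/w10.png

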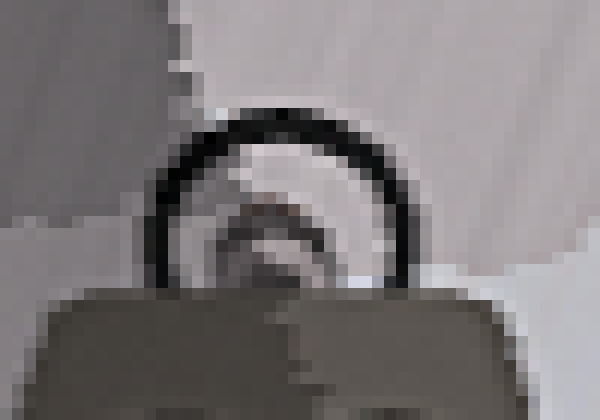

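View pics/s10.png

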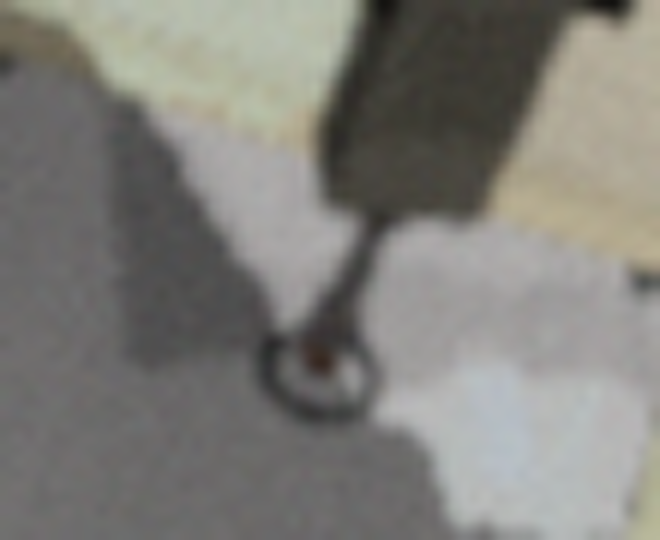

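Run:
```python
from station import env
from h import *
RX,RY=.538,.2535
f0=force(env,15);print("base",f0)
env.servo_line([RX,RY,.2185],v=.04)
z=.2185;f=force(env,8)-f0;print(z,f)
while f[2]<3.0 and z>.2115:
    z-=.0006;env.servo_line([RX,RY,z],v=.03)
    f=force(env,10)-f0;st=env.read_state();print(round(z,4),st["ee_pos"],f,round(st["t"],2))
f=force(env,15)-f0;print(f)
c=env.camera("scene");w=env.camera("wrist");t=env.camera("top")
a=w["color"][165:200,235:285];b=c["color"][180:245,345:420]
cv2.imwrite("pics/w11.png",cv2.resize(a,None,fx=12,fy=12,interpolation=cv2.INTER_NEAREST))
cv2.imwrite("pics/s11.png",cv2.resize(b,None,fx=8,fy=8,interpolation=cv2.INTER_CUBIC))
```

```text
base [ 0.059   0.0173 -1.5131]
0.2185 [0.204  0.5662 1.6749]
0.2179 [0.538  0.2536 0.218 ] [0.7854 0.7578 2.0955] 20.35
0.2173 [0.538  0.2536 0.2174] [0.8631 1.026  2.6541] 20.77
0.2167 [0.538  0.2536 0.2167] [1.0267 1.2779 3.2068] 21.18
[0.6066 1.1537 3.4531]
```

View pics/w11.png

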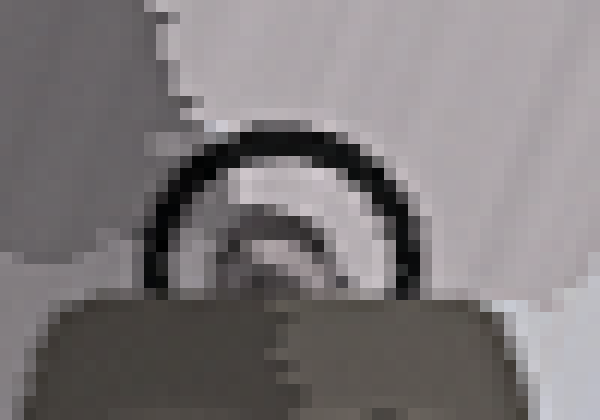

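View pics/s11.png

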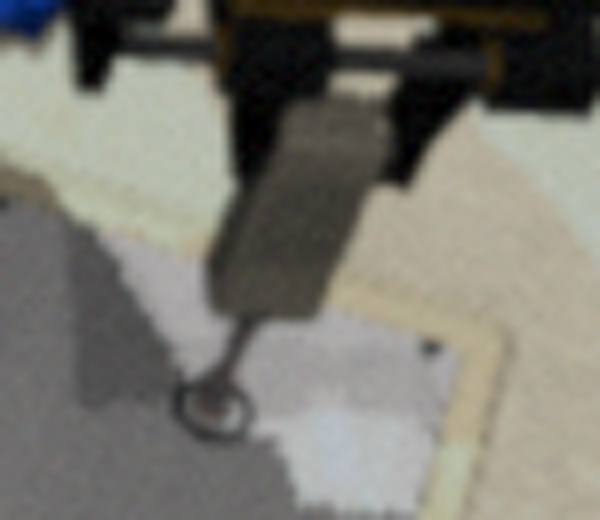

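Run:
```python
from station import env
from h import *
c=env.camera("scene");st=env.read_state();f=lambda P:(proj(c,P)-[345,180]+.5)*8
b=np.array([.538,.2535,.087])
for d in([0,0,.152],[.008,0,.152],[0,.008,.152]):print(f(b),f(b+np.array(d)))
x15=np.array([np.cos(.26),np.sin(.26),0]);y15=np.array([-x15[1],x15[0],0])
for z in(.062,.152):print(z,[f(b+[0,0,z]+sx*.012*x15+sy*.017*y15).round() for sx in(1,-1) for sy in(1,-1)])
print(st["t"],st["contact_force"],st["gripper_width"])
```

```text
[214.8034 408.7021] [333.7837 113.461 ]
[214.8034 408.7021] [329.9268 133.5533]
[214.8034 408.7021] [361.6117 120.6344]
0.062 [array([320., 331.]), array([209., 324.]), array([310., 269.]), array([201., 262.])]
0.152 [array([399., 149.]), array([279., 142.]), array([387.,  86.]), array([270.,  78.])]
21.6333 [-0.2506  1.5823  2.0768] 0.03353077546612297
```

Run:
```python
from station import env
from h import *
print(force(env,12)-np.array([.059,.017,-1.513]),env.read_state()["t"],env.read_state()["ee_pos"])
env.sign_off()
```

```text
[0.8565 1.1259 3.3035] 21.8333 [0.538  0.2535 0.2167]
the job is handed in; nothing more can be done
```

I drew the thermometer out of the cradle, cleaned its tip in the dispenser dish, and stood it on the heating plate inside the dark ring. I handed the job in at t = 21.8 s with the gripper still holding it there.

**Cleaning:** I pushed the dish down slowly until the force rose steeply, showing it had reached its stop. The last reading was about 7.6 N, a little over the 5 N spring force at the bottom. The next picture showed the dish back up.

**Final hold:** The last force reading was 3.3 N vertical, against 3.4 N for half-way, so the sprung tip is about 2.9 mm in. There is also about 1.4 N of sideways force, which I did not remove.

**Position in the ring:** Before the final descent the scene and wrist cameras disagreed by about 4 mm on where the tip would land. With the tip pressed down, both showed it inside the ring, about 1 to 2 mm off centre.

**Upright:** The thermometer sat about 3.3° tilted in the grip, and I corrected for that with the tool angle. In the scene camera its top end and tip match vertical, but the lower edge of the handle looked up to 5 mm off. I put that down to the rounded corners, so the tilt could still be off by a degree or two.

**Bystanders:** The tip box, tube rack and Petri dishes looked unmoved in the picture taken as I arrived at the plate. I did not measure their positions afterwards.

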